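# Set the nested lids on a cellar tank and raise its dust cover

## Robot

A 6-joint arm with a two-finger parallel gripper is mounted at the origin on the work surface. World frame = base frame: x ahead of the robot, y to its left, z up, the work surface at z = 0. Lengths are in m, angles in rad, forces in N, time in s.
With the tool pointing down it reaches from about 0.275 to 0.85 m from the base axis. Payload 5.2 kg.
Tool frame: the origin (TCP) lies at the very end of the fingers, on their centre line; the grasp point (between the pads) lies 19 mm behind it (env.grasp_offset is the distance from the TCP to the grasp point, in m); z points along the fingers, y is the line along which they close (so a half turn about z gives the same grasp; the last joint's range is limited). The gripper opens to 85 mm and grips with 20 to 120 N. Pads are 22 mm wide; open, the fingers measure 114 mm over their backs; the gripper's body (76 mm by 85 mm) begins 54 mm behind the grasp point. The pads swing forward as they close: fully open they stand 13 mm farther back than shut.
Start: joints at [-1.33, 0.259, 1.535, -0, 1.348, -0.203], TCP at [0.236, -0.497, 0.231] pointing down, gripper open.
Joint ranges: [-3.14, 3.14], [-0.91, 2.08], [0.19, 2.58], [-1.22, 4.36], [0.22, 2.71], [-3.12, 3.12]. Speed limits (rad/s): [2.57, 2.57, 3.14, 3.14, 3.14, 3.14].

## Interface

Orientations are given as a 3x3 rotation matrix whose columns are the frame's x, y, z axes.
In Python, from plant import env, read_camera, camera_model, workorder gives the robot as it stands.
- The arm moves only by the shell command python3 -m handwheel 'ROWS' [FORCE]. ROWS is a JSON object whose one key "motion" holds a list of rows, each a list of 5 numbers: the shift along the tool's x, y, z in mm, then the turn about the tool's z in degrees, then the finger opening in mm, from 0 to 85.4. A call has 1 to 8 rows; each row shifts and turns the commanded pose from where the row before left it, along the tool's axes as they then stand; what a row does not reach is not made up. A row lasts 1/10 s, in which the tool goes at most 50 mm and 8.59 degrees, less where a joint would pass 70% of its speed; a pose out of reach is approached as far as the arm can. A call with a gripper value outside its range is refused whole. The fingers move at their own pace and stop on an object; FORCE is the grip in N (left out, the last holds). Time passes only in rows, so rows that do not move let the fingers close. It gives the time, the measured TCP pose, the force, the opening and the grip force at its end, in the units of the state.
- env.state(): the state, without advancing time (a new reading comes with each control period).
- read_camera(name): name is "scene" or "top" or "wrist"; returns (picture, depth): 420x560x3 uint8, red, green, blue; 420x560 float32, m along the optical axis (not along the pixel's ray), 0 where there is no reading.
- camera_model(name): a dict with "vfov" (degrees; the focal length in pixels is half the picture's height over the tangent of half this angle, whatever the lens; pixels are square), "cx", "cy" (the principal point, pixels), "k1" (the pictures are not rectified: a ray, as slopes to the right and down, at radius r is drawn at 1 + k1 r^2 times it, then the intrinsics apply), "pose" (4x4, takes a point from camera to world coordinates). Camera axes: x right, y down, z forward; pixel columns grow to the right and rows downward; lengths in m; the calibration is good to about 2 mm. A picture is of the moment at which its call begins: read the wrist's pose just before it. camera_model takes no time and is no camera call; for the wrist camera it gives the pose at the moment of the call.
- workorder.hand_in(): hands the job in; it is judged then, once.
The state is a dict: "time": time; "joints": joint angles; "dq": joint speeds; "joint_efforts": joint torques, N m; "position": TCP position; "orientation": TCP orientation; "contact_force": force on the tool from outside, world axes, zero at the start; "moment": the same for the moment, N m; "gripper_width": finger opening in m; "grasp_force": force on a finger pad.
Only numpy, scipy, OpenCV 4.12 (cv2) and the standard library are available. Lean on these libraries where they do the work, as an engineer would, in place of code of your own. Each camera call takes 0.05 s, during which the arm holds its last target. There are 200 camera calls.

## Task

Pick up the nested pair of lids by the knob of the inner lid, which stands up through the collar of the dust cover, and lower the pair, without dropping it, into the small steel tank, so that the inner lid sits level on the ledge inside and the dust cover rests on the rim. Then let go of the knob, take hold of the dust cover alone by the collar round the knob, and lift it straight up off the tank, leaving the inner lid undisturbed in its seat so that its seal can be pumped up. Finish while still holding the cover level over the tank with its lower edge about 10 cm above the rim, and leave the tank and everything else on the bench where it stands.

Things in the scene. Friction and masses are not known exactly. Their poses are not given: they have to be found in the camera images.
- tank: open steel tank standing loose on the bench, 2.4 kg, 150 mm tall, 174 mm across its rolled 5 mm rim, 164 mm across inside. Origin: centre of its underside, z up. A tap low on its +x side reaches 137 mm from the axis; bar handles on the +y and -y sides reach 111 mm from the axis and 111 mm up
- tank_rim (a point): centre of the tank's mouth, at rim height (150 mm above the tank's underside)
- tank_seat (a point): centre of the ledge inside the tank, a flat ring 17 mm wide (opening 130 mm) on which the inner lid sits; its top is 111 mm above the tank's underside, 39 mm below the rim
- inner_lid: inner lid: disc with a rubber seal round its edge, 152 mm across (bevelled to 140 mm at the bottom), 6 mm play all round in the tank. Origin: centre of its underside, z up. A stem on it ends in a knob. A 68 mm clamp plate, top at z = 36 mm, carries the dust cover when lifted by the knob; a low cone centres it (1.5 mm play). Starts lying on the bench, dust cover nested on it. 0.3 to 0.5 kg
- knob (a point): middle of the inner lid's upright black knob, 80 mm above the inner lid's underside. Round, 28 mm across, 28 mm tall (z = 66 to 94 mm of the inner lid): the topmost part of the lid set; it passes freely through the cover's collar. Nested, the collar's top is 3 mm below the knob; seated in the tank, level with the knob's lower end
- dust_cover: dust cover (outer lid): round steel plate 194 mm across, 3 mm thick, its skirt turned down 15 mm (189 mm inside) goes round the tank's rim. Origin: centre of the plate's underside, z up. Nested, it rests unfastened 36 mm above the inner lid's origin; once both are seated it rests on the rim, 39 mm above the inner lid's origin, clear of it. 0.2 to 0.35 kg
- collar (a point): middle of the round upright collar in the cover's centre, where the cover is gripped with the knob between the fingers: 50 mm across outside, 42 mm inside, 24 mm tall. This point is 15 mm above the cover's origin; the plate's top is 12 mm below it, the collar's top 12 mm above. Seated in the tank, the knob's top is 40 mm above this point
- airlock: rubber bung with a clear plastic airlock standing in it, 40 mm across, 110 mm tall; a bystander. Origin: at its underside
- bung: spare black rubber bung, a cone 40 mm across and 32 mm tall; a bystander. Origin: at its underside
- pump: aluminium hand air pump lying down, about 260 mm long along its y axis and 40 mm tall, T-handle 90 mm wide; a bystander. Origin: at its underside
- spanner: steel spanner lying flat, 170 mm long along its x axis; a bystander. Origin: at its underside
- tasting_glass: stemmed tasting glass, 65 mm across, 150 mm tall; a bystander. Origin: at its underside
- bottle: standing full wine bottle, 75 mm across, 300 mm tall; a bystander. Origin: at its underside
- test_jar: clear hydrometer jar on a white foot, 80 mm across at the foot, 230 mm tall; a bystander. Origin: at its underside
Things that resemble listed ones, but are neither listed nor needed, are in the scene too. What is shaped like the inner_lid but orange is not meant.

How it is judged:
By the outcome, as a careful person would: the job done as asked, in the order asked, and still so for the second after the job is handed in, while the arm keeps its last pose, push and grip.
It also fails if it takes over 56 s, if anything falls off the work surface, if the arm or the gripper's body presses on something with over 40 N, if the wrist force passes 120 N, or if a joint passes its speed limit or range.

## Working session

There is one attempt and no reset: what is moved stays moved. The work goes in short steps, Python scripts to look and compute and a shell command to move; the robot and the scene stay as the last step left them, time stands still between calls to the robot, and variables do not carry over. Pictures are saved under pics/ and viewed, at most 10 in all, crops included, and the job is handed in when it is done.

```bash
ls; mkdir -p pics; cat > h.py <<'E'
import numpy as np, cv2
from plant import env, read_camera, camera_model, workorder
def grab(n):
    m=camera_model(n); p,d=read_camera(n); return p,d,m
def K(m,h=420):
    f=h/2/np.tan(np.radians(m["vfov"])/2); return f
def ray(m,u,v):
    f=K(m); x=(u-m["cx"])/f; y=(v-m["cy"])/f; a,b=x,y
    for _ in range(20):
        s=1+m["k1"]*(a*a+b*b); a,b=x/s,y/s
    return np.array([a,b,1.])
def pt(m,u,v,d):
    T=np.array(m["pose"]); return T[:3,:3]@(ray(m,u,v)*d)+T[:3,3]
def onplane(m,u,v,z):
    T=np.array(m["pose"]); r=T[:3,:3]@ray(m,u,v); return T[:3,3]+r*(z-T[2,3])/r[2]
def cloud(m,d):
    f=K(m); v,u=np.mgrid[:d.shape[0],:d.shape[1]]
    x=(u-m["cx"])/f; y=(v-m["cy"])/f; a,b=x.copy(),y.copy()
    for _ in range(20):
        s=1+m["k1"]*(a*a+b*b); a,b=x/s,y/s
    T=np.array(m["pose"]); P=np.stack([a*d,b*d,d],-1)@T[:3,:3].T+T[:3,3]
    P[d<=0]=np.nan; return P
def save(n,p): cv2.imwrite("pics/"+n,cv2.cvtColor(p,cv2.COLOR_RGB2BGR))
E
python3 - <<'E'
from h import *
for n in("scene","top"):
    p,d,m=grab(n); save(n+"1.png",p); np.savez("/tmp/%s1.npz"%n,p=p,d=d); print(n,m)
s=env.state(); print(s)
E
```

```text
pics
scene {'vfov': 51.21684473552801, 'cx': 282.0838219078311, 'cy': 210.21007731938334, 'k1': 0.004910521554908575, 'pose': array([[-0.61711688,  0.46622767, -0.63387579,  1.40640298],
       [ 0.78681446,  0.37531988, -0.48995714,  0.69354633],
       [ 0.00947461, -0.80110346, -0.5984509 ,  0.96295852],
       [ 0.        ,  0.        ,  0.        ,  1.        ]])}
top {'vfov': 49.73884800539216, 'cx': 284.5713588616039, 'cy': 207.04601836241312, 'k1': -0.05194974895983373, 'pose': array([[ 0.02089255, -0.98206977,  0.18735654,  0.27327313],
       [-0.99952886, -0.02473168, -0.01817676,  0.0203018 ],
       [ 0.02248449, -0.18688851, -0.98212379,  1.43990401],
       [ 0.        ,  0.        ,  0.        ,  1.        ]])}
{'time': 0.1, 'joints': array([-1.32980576e+00,  2.59295517e-01,  1.53598122e+00, -2.83455641e-05,
        1.34800353e+00, -2.02847688e-01]), 'dq': array([-0.00052325, -0.00135998, -0.00340387, -0.00073239, -0.0010605 ,
       -0.0001606 ]), 'joint_efforts': array([ 1.47110095e-03, -4.46970928e+01, -2.91248703e+01, -3.04996447e-04,
        6.28731534e-03,  7.82154586e-06]), 'position': array([ 0.23604649, -0.49624022,  0.23054112]), 'orientation': array([[ 9.03107505e-01,  4.29414309e-01, -4.29620077e-04],
       [ 4.29414410e-01, -9.03106085e-01,  1.63224798e-03],
       [ 3.12918132e-04, -1.65858045e-03, -9.99998576e-01]]), 'contact_force': array([0.34526265, 0.56600688, 0.2588551 ]), 'moment': array([0.02073062, 0.00473815, 0.01507669]), 'grasp_force': 0.0, 'gripper_width': 0.08516924175934547}
```

View pics/scene1.png

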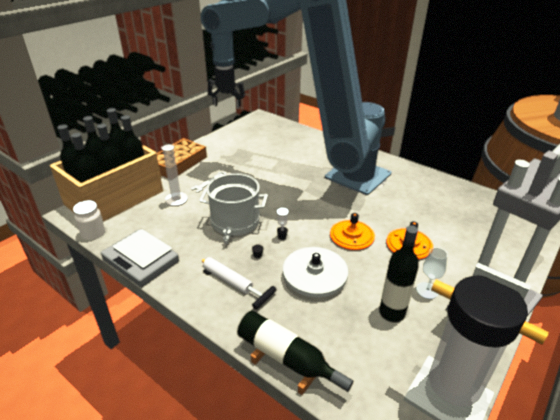

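View pics/top1.png

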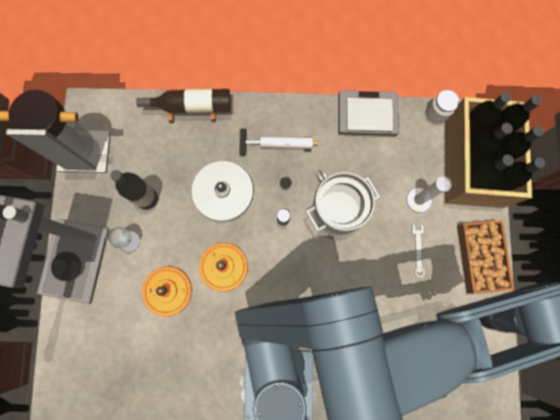

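The white cover with the black knob in its collar (scene 315,270; top 222,190) is the lid set. The two orange ones (top 223,267 and 167,290) are decoys. The tank is at top (343,203), scene (235,200). Next: measure from both views and confirm in a crop.

```bash
cat > meas.py <<'E'
from h import *
def circ(P):
    A=np.c_[2*P[:,:2],np.ones(len(P))]; c=np.linalg.lstsq(A,(P[:,:2]**2).sum(1),rcond=None)[0]
    return c[:2],np.sqrt(c[2]+c[0]**2+c[1]**2)
E
python3 - <<'E'
from meas import *
for n,lid,tk in(("top",(222,190),(343,203)),("scene",(315,270),(235,195))):
    z=np.load("/tmp/%s1.npz"%n); p,d=z["p"],z["d"]; m=camera_model(n); P=cloud(m,d)
    for nm,(u,v),r in(("lid",lid,45),("tank",tk,50)):
        sub=P[v-r:v+r,u-r:u+r].reshape(-1,3); sub=sub[~np.isnan(sub[:,0])]
        h,e=np.histogram(sub[:,2],bins=np.arange(-.01,.2,.005)); print(n,nm,[(round(float(a),3),int(c)) for a,c in zip(e,h) if c>15])
        lo,hi=(.03,.06) if nm=="lid" else (.14,.158)
        q=sub[(sub[:,2]>lo)&(sub[:,2]<hi)]; hull=cv2.convexHull(q[:,:2].astype(np.float32))
        print("  mask n",len(q),"zmed",np.median(q[:,2]),"hullcircle",cv2.minEnclosingCircle(hull),circ(hull[:,0]))
    # knob dark
    u,v=lid; g=p.max(2)[v-20:v+20,u-20:u+20]; mk=(g<70).astype(np.uint8)
    k,l,st,c=cv2.connectedComponentsWithStats(mk); i=1+np.argmax(st[1:,4]); uu,vv=c[i]+[u-20,v-20]
    print(" knob px",uu,vv,st[i],"ray at .082",onplane(m,uu,vv,.082), "cloud",np.nanmedian(P[v-20:v+20,u-20:u+20][l==i],0),np.nanmax(P[v-20:v+20,u-20:u+20][l==i],0))
z=np.load("/tmp/scene1.npz"); c=z["p"][150:310,170:370]; save("crop1.png",cv2.resize(c,None,fx=4,fy=3.75,interpolation=cv2.INTER_CUBIC))
E
```

```text
top lid [(-0.01, 535), (-0.005, 2655), (0.0, 1717), (0.005, 134), (0.02, 50), (0.025, 67), (0.03, 485), (0.035, 1614), (0.04, 587), (0.045, 42), (0.055, 27), (0.06, 34), (0.09, 39), (0.095, 16)]
  mask n 2762 zmed 0.0378118483039227 hullcircle ((0.628990650177002, 0.15928378701210022), 0.1496797800064087) (array([0.62930915, 0.17117116]), np.float64(0.1300431835186273))
top tank [(-0.01, 725), (-0.005, 3539), (0.0, 2214), (0.005, 260), (0.01, 641), (0.015, 560), (0.02, 92), (0.025, 17), (0.03, 30), (0.035, 45), (0.04, 39), (0.045, 35), (0.05, 30), (0.055, 26), (0.065, 16), (0.09, 18), (0.1, 82), (0.105, 501), (0.11, 404), (0.115, 70), (0.12, 40), (0.125, 44), (0.13, 32), (0.135, 41), (0.14, 63), (0.145, 192), (0.15, 104)]
  mask n 363 zmed 0.14835811912274632 hullcircle ((0.5412988066673279, -0.17988118529319763), 0.08816689997911453) (array([ 0.54196892, -0.17933714]), np.float64(0.0867375879104003))
 knob px 223.33333333333334 188.33333333333334 [21 18  2  2  3] ray at .082 [0.58604258 0.18436409 0.082     ] cloud [0.58405762 0.18403329 0.09232485] [0.58514743 0.18442572 0.09535303
[... 534 characters left out ...]
), (0.03, 113), (0.035, 131), (0.04, 127), (0.045, 144), (0.05, 220), (0.055, 136), (0.06, 109), (0.065, 104), (0.07, 124), (0.075, 95), (0.08, 105), (0.085, 112), (0.09, 78), (0.095, 91), (0.1, 101), (0.105, 278), (0.11, 208), (0.115, 126), (0.12, 113), (0.125, 124), (0.13, 119), (0.135, 117), (0.14, 112), (0.145, 179), (0.15, 38)]
  mask n 330 zmed 0.146706255781146 hullcircle ((0.545446515083313, -0.17770831286907196), 0.09112659841775894) (array([ 0.546925  , -0.17817045]), np.float64(0.08798707888648388))
 knob px 315.5285714285714 260.3285714285714 [16  5 10 11 70] ray at .082 [0.60430057 0.19901657 0.082     ] cloud [0.60512164 0.19963461 0.08043693] [0.61019233 0.20859908 0.0971492 ]
```

View pics/crop1.png

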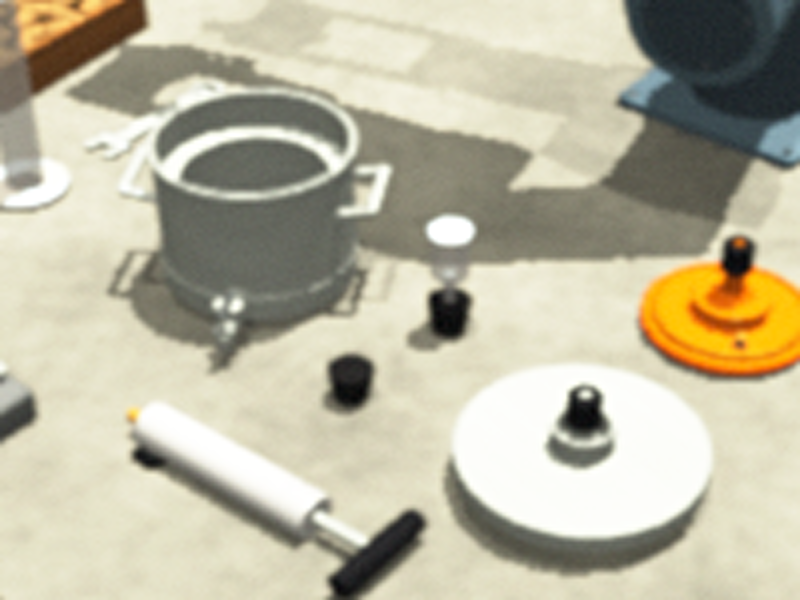

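The crop confirms it: black knob through a steel collar on a white/steel cover at crop (585,410), and the tank has its ledge visible. Moving the wrist camera over the lid.

```bash
python3 -m handwheel '{"motion":[[0,0,-40,0,85],[0,0,-40,0,85],[0,0,-40,0,85],[30,-22,0,0,85],[30,-22,0,0,85],[30,-22,0,0,85],[30,-22,0,0,85],[30,-22,0,0,85]]}' 40
python3 -m handwheel '{"motion":[[30,-22,0,0,85],[30,-22,0,0,85],[30,-22,0,0,85],[30,-22,0,0,85],[30,-22,0,0,85],[30,-22,0,0,85],[30,-22,0,0,85],[0,0,0,0,85]]}'
python3 - <<'E'
from h import *
s=env.state(); print(s["position"],s["joints"]); m=camera_model("wrist"); print(m)
E
```

```text
time: 0.9
position: [0.3247, -0.3314, 0.3509]
orientation: [[0.903, 0.429, -0.0], [0.429, -0.903, 0.001], [0.0, -0.001, -1.0]]
contact_force: [-0.1, -0.1, 0.2]
gripper_width: 0.0852
grasp_force: 0.0
time: 1.7
position: [0.449, -0.1, 0.351]
orientation: [[0.901, 0.434, 0.0], [0.434, -0.901, 0.002], [0.001, -0.002, -1.0]]
contact_force: [-0.4, -0.2, -1.0]
gripper_width: 0.0848
grasp_force: 0.0
[ 0.44902991 -0.1000223   0.35101195] [-0.46388465  0.03637799  1.51176     0.00185094  1.59419211  0.658014  ]
{'vfov': 60.83919790953453, 'cx': 280.70517004506735, 'cy': 212.75182965401626, 'k1': -0.040993990470168946, 'pose': array([[ 0.4341285 , -0.86961609, -0.23516017,  0.50857756],
       [-0.90084733, -0.41981475, -0.11058777, -0.07238366],
       [-0.00255481,  0.25985272, -0.96564488,  0.49401346],
       [ 0.        ,  0.        ,  0.        ,  1.        ]])}
```

```bash
cat > tank.py <<'E'
from meas import *
import sys
def tank(tag):
    p,d,m=grab("wrist"); save(tag+".png",p); P=cloud(m,d); np.savez("/tmp/%s.npz"%tag,p=p,d=d,T=m["pose"])
    q=P.reshape(-1,3); q=q[~np.isnan(q[:,0])]; q=q[np.hypot(q[:,0]-.543,q[:,1]+.179)<.13]
    rim=q[(q[:,2]>.143)&(q[:,2]<.158)]; c,r=circ(rim); 
    for _ in range(4):
        e=np.abs(np.hypot(*(rim[:,:2]-c).T)-r); rim=rim[e<.006]; c,r=circ(rim)
    led=q[(q[:,2]>.10)&(q[:,2]<.12)&(np.hypot(*(q[:,:2]-c).T)<.08)]
    print(tag,"rim",c,r,np.median(rim[:,2]),len(rim),"ledge z",np.median(led[:,2]),len(led),"az spread",np.std(np.arctan2(*(rim[:,:2]-c).T)))
tank(sys.argv[1])
E
python3 tank.py w1
python3 -m handwheel '{"motion":[[30,-22,0,0,85],[30,-22,0,0,85],[30,-22,0,0,85],[30,-22,0,0,85],[30,-22,0,0,85],[25,-22,0,0,85],[0,0,0,0,85]]}'
python3 tank.py w2
```

```text
w1 rim [ 0.54495506 -0.18045937] 0.08380377262686044 0.1497034852613605 3881 ledge z 0.11120953511634896 6388 az spread 1.874097906821756
time: 2.45
position: [0.5502, 0.0925, 0.3503]
orientation: [[0.902, 0.432, -0.001], [0.432, -0.902, 0.001], [-0.001, -0.001, -1.0]]
contact_force: [-1.4, -0.4, -0.0]
gripper_width: 0.0852
grasp_force: 0.0
w2 rim [ 0.54613813 -0.17890807] 0.0832309704171357 0.14936716739352443 1086 ledge z 0.11096749933273606 1768 az spread 0.7562418427059587
```

View pics/w2.png

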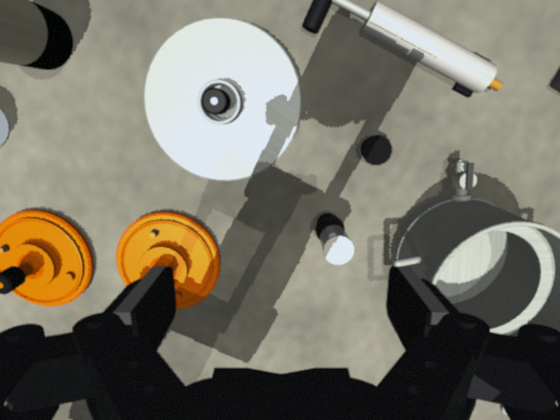

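The lid is at pixel (222,100) with its knob at (215,100); the airlock, spare bung and pump are clear of it. Measuring the lid from here and again after moving closer.

```bash
cat > lid.py <<'E'
from meas import *
import sys
def rob(q,tol=.004):
    c,r=circ(q)
    for _ in range(5):
        e=np.abs(np.hypot(*(q[:,:2]-c).T)-r); k=q[e<tol]; 
        if len(k)>10: c,r=circ(k)
    return c,r
def lid(tag,c0,z0=0.,new=True):
    if new:
        p,d,m=grab("wrist"); save(tag+".png",p)
    else:
        z=np.load("/tmp/%s.npz"%tag); p,d=z["p"],z["d"]; m=camera_model("wrist"); m["pose"]=z["T"]
    P=cloud(m,d); q=P.reshape(-1,3); q=q[~np.isnan(q[:,0])]; q=q[np.hypot(q[:,0]-c0[0],q[:,1]-c0[1])<.12]; q=q-[0,0,z0]
    pl=q[(q[:,2]>.028)&(q[:,2]<.048)]; h=cv2.convexHull(pl[:,:2].astype(np.float32))[:,0]
    print(tag,"plate",rob(h),np.median(pl[:,2])+z0,len(pl))
    c=rob(h)[0]; n=q[np.hypot(*(q[:,:2]-c).T)<.04]
    kt=n[(n[:,2]>.085)&(n[:,2]<.102)]; ht=cv2.convexHull(kt[:,:2].astype(np.float32))[:,0]
    print("  knobtop",cv2.minEnclosingCircle(ht),kt[:,:2].mean(0),np.median(kt[:,2])+z0,len(kt))
    a=n[(n[:,2]>.052)&(n[:,2]<.07)]; print("  60mm band",a.mean(0),len(a))
    s=env.state(); R=s["orientation"]; k=kt[:,:2].mean(0); 
    D=np.array([k[0],k[1],0])-s["position"]; print("  tcp",s["position"],"tool shift to knob mm (x,y)",1000*(R.T@D)[:2])
if __name__=="__main__": lid(sys.argv[1],(float(sys.argv[2]),float(sys.argv[3])),float(sys.argv[4]),sys.argv[5]=="1")
E
python3 lid.py w2 .6 .19 0 0
```

```text
w2 plate (array([0.59335373, 0.19312285]), np.float64(0.09670688027225952)) 0.039384701822905765 18987
  knobtop ((0.5936137437820435, 0.1924109160900116), 0.014252384193241596) [0.59377221 0.19196655] 0.09422822596508462 561
  60mm band [0.59360899 0.19266851 0.0623924 ] 562
  tcp [0.54955843 0.09081534 0.35042977] tool shift to knob mm (x,y) [ 84.05397961 -72.09802221]
```

```bash
python3 -m handwheel '{"motion":[[21,-18,0,0,85],[21,-18,30,0,85],[21,-18,40,0,85],[21,-18,40,0,85],[0,0,40,0,85],[0,0,0,0,85],[0,0,0,0,85]]}' 80
python3 lid.py w3 .6 .19 0 1
```

```text
time: 3.2
position: [0.5942, 0.1899, 0.2016]
orientation: [[0.904, 0.428, -0.001], [0.428, -0.904, -0.001], [-0.002, 0.0, -1.0]]
contact_force: [0.5, -0.1, -0.1]
gripper_width: 0.0853
grasp_force: 0.0
w3 plate (array([0.59322507, 0.1925624 ]), np.float64(0.09680467261856684)) 0.03928031761556086 35038
  knobtop ((0.5935566425323486, 0.19297167658805847), 0.014192372560501099) [0.5947567  0.19326229] 0.09409568758002285 1177
  60mm band [0.59640275 0.19441313 0.06219595] 984
  tcp [0.5953958  0.19016864 0.20350481] tool shift to knob mm (x,y) [ 0.28983667 -3.31794883]
```

View pics/w3.png

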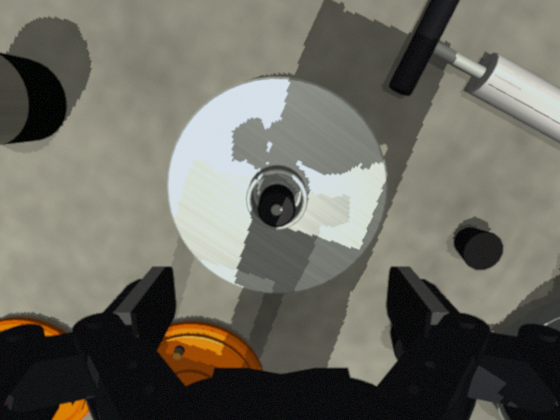

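Knob at pixel (278,205), centred between the fingers to within 3 mm. Descending.

```bash
python3 -m handwheel '{"motion":[[0,-3,30,0,60],[0,0,30,0,60],[0,0,30,0,60],[0,0,20,0,60],[0,0,10,0,60],[0,0,5,0,60],[0,0,0,0,60],[0,0,0,0,60]]}' 80
python3 -c "
from h import *
m=[]
for i in range(3): m.append(env.state()['position']); read_camera('wrist')
print(m)"
```

```text
time: 4.05
position: [0.5942, 0.1944, 0.0781]
orientation: [[0.903, 0.429, 0.003], [0.429, -0.903, 0.0], [0.003, 0.001, -1.0]]
contact_force: [-0.2, 0.3, 0.2]
gripper_width: 0.0599
grasp_force: 0.0
[array([0.59422406, 0.19440784, 0.07813294]), array([0.59412444, 0.19450137, 0.07802026]), array([0.59395247, 0.19452935, 0.07782139])]
```

```bash
python3 -m handwheel '{"motion":[[-1,1,4,0,60],[0,0,4,0,60],[0,0,0,0,20],[0,0,0,0,20],[0,0,0,0,20],[0,0,0,0,20],[0,0,0,0,20],[0,0,0,0,20]]}' 80
python3 -m handwheel '{"motion":[[0,0,0,0,20],[0,0,-5,0,20],[0,0,-5,0,20],[0,0,-10,0,20],[0,0,-15,0,20],[0,0,0,0,20],[0,0,0,0,20]]}'
```

```text
time: 5.0
position: [0.5925, 0.193, 0.0684]
orientation: [[0.903, 0.429, 0.0], [0.429, -0.903, -0.0], [-0.0, 0.0, -1.0]]
contact_force: [-0.9, -1.5, 1.0]
gripper_width: 0.0256
grasp_force: 79.1
time: 5.7
position: [0.5927, 0.1932, 0.1037]
orientation: [[0.903, 0.429, 0.001], [0.429, -0.903, 0.0], [0.001, 0.0, -1.0]]
contact_force: [0.0, 0.7, -6.9]
gripper_width: 0.0256
grasp_force: 79.2
```

Held: about 7 N weight. Raising and carrying toward the tank.

```bash
python3 -m handwheel '{"motion":[[0,0,-15,0,20],[0,0,-25,0,20],[0,0,-30,0,20],[0,0,-30,0,20],[0,0,-30,0,20],[0,0,-25,0,20],[0,0,-12,0,20],[-4,6,0,0,20]]}' 80
python3 -m handwheel '{"motion":[[-8,12,0,0,20],[-12,19,0,0,20],[-14,22,0,0,20],[-14,22,0,0,20],[-14,22,0,0,20],[-14,22,0,0,20],[-14,22,0,0,20],[-14,22,0,0,20]]}'
python3 -m handwheel '{"motion":[[-14,22,0,0,20],[-12,19,0,0,20],[-10,14,0,0,20],[-5,7,0,0,20],[0,0,0,0,20],[0,0,0,0,20]]}'
python3 tank.py w4
python3 - <<'E'
from h import *
print(env.state()["position"])
p,d,m=grab("scene"); save("scene2.png",cv2.resize(p[90:290,120:400],None,fx=2.8,fy=2.8,interpolation=cv2.INTER_CUBIC))
E
```

```text
time: 6.5
position: [0.5921, 0.1866, 0.2715]
orientation: [[0.903, 0.43, 0.003], [0.43, -0.903, 0.001], [0.003, 0.0, -1.0]]
contact_force: [0.1, -0.9, -7.2]
gripper_width: 0.0255
grasp_force: 79.7
time: 7.3
position: [0.5657, -0.0079, 0.2678]
orientation: [[0.903, 0.429, -0.005], [0.429, -0.903, 0.0], [-0.004, -0.002, -1.0]]
contact_force: [-0.0, -0.1, -6.6]
gripper_width: 0.0254
grasp_force: 79.7
time: 7.9
position: [0.5566, -0.0792, 0.2694]
orientation: [[0.903, 0.429, -0.001], [0.429, -0.903, 0.001], [-0.001, -0.002, -1.0]]
contact_force: [0.0, 0.2, -8.0]
gripper_width: 0.0255
grasp_force: 79.7
w4 rim [ 0.54697295 -0.18255834] 0.08137574755994637 0.14940431021293965 1519 ledge z 0.11418411114140753 279 az spread 1.9699880596456087
[ 0.55683873 -0.07879489  0.26973998]
```

View pics/w4.png

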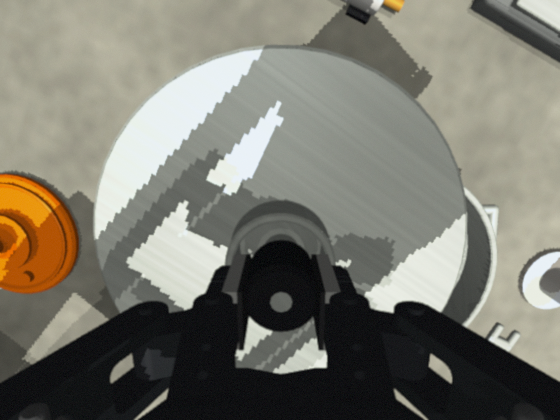

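View pics/scene2.png

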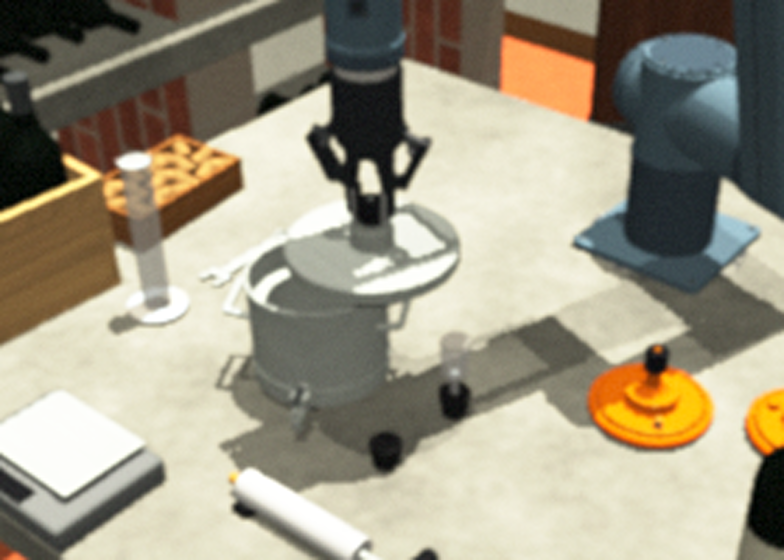

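The scene view shows the pair hanging under the gripper with the tank behind it, and the wrist view shows the tank's visible rim edge at (480,250). Checking that the cover hangs level and centred, and refitting the tank rim from w1.

```bash
cat > level.py <<'E'
from meas import *
import sys
def level(zlo,zhi):
    p,d,m=grab("wrist"); s=env.state(); P=cloud(m,d); q=P.reshape(-1,3); q=q[~np.isnan(q[:,0])]; t=s["position"]
    q=q[(np.hypot(q[:,0]-t[0],q[:,1]-t[1])<.115)&(q[:,2]>zlo)&(q[:,2]<zhi)]; rr=np.hypot(q[:,0]-t[0],q[:,1]-t[1]); f=q[rr>.035]
    for _ in range(4):
        c=np.linalg.lstsq(np.c_[f[:,:2]-t[:2],np.ones(len(f))],f[:,2],rcond=None)[0]
        f=q[(rr>.035)&(np.abs(np.c_[q[:,:2]-t[:2],np.ones(len(q))]@c-q[:,2])<.003)]
    h=cv2.convexHull(f[:,:2].astype(np.float32))[:,0]
    C,r=circ(h)
    for _ in range(6):
        e=np.hypot(*(h-C).T); k=h[np.abs(e-.097)<.003]
        if len(k)>6: C,r=circ(k)
    print("tcp",t,"tilt deg xy",np.degrees(c[:2]),"z at tcp",c[2],"centre",C,r,len(k),len(f))
level(float(sys.argv[1]),float(sys.argv[2]))
E
python3 level.py .215 .265
python3 - <<'E'
from meas import *
z=np.load("/tmp/w1.npz"); m=camera_model("wrist"); m["pose"]=z["T"]; P=cloud(m,z["d"]); q=P.reshape(-1,3); q=q[~np.isnan(q[:,0])]
c=np.array([.545,-.1805]); r=np.hypot(*(q[:,:2]-c).T)
for lo,hi,a,b,n in((.146,.153,.078,.095,"rim outer"),(.107,.115,.055,.090,"ledge")):
    k=q[(q[:,2]>lo)&(q[:,2]<hi)&(r>a)&(r<b)]; az=np.arctan2(k[:,1]-c[1],k[:,0]-c[0]); rk=np.hypot(*(k[:,:2]-c).T)
    for f,nm in((lambda x:np.percentile(x,97),"max"),(lambda x:np.percentile(x,3),"min")):
        B=[]
        for i in range(24):
            w=(az>-np.pi+i*np.pi/12)&(az<=-np.pi+(i+1)*np.pi/12)
            if w.sum()>15:
                rr=f(rk[w]); a0=-np.pi+(i+.5)*np.pi/12; B.append([c[0]+rr*np.cos(a0),c[1]+rr*np.sin(a0)])
        print(n,nm,circ(np.array(B)),len(B))
E
```

```text
tcp [ 0.55709277 -0.07857871  0.27010357] tilt deg xy [-0.04723255  0.12586692] z at tcp 0.24084661155562925 centre [ 0.55749486 -0.07852071] 0.09697852469326633 71 69879
rim outer max (array([ 0.54514409, -0.18104993]), np.float64(0.08663657469086357)) 24
rim outer min (array([ 0.54502821, -0.1808319 ]), np.float64(0.08167665323240525)) 24
ledge max (array([ 0.54529107, -0.18142684]), np.float64(0.08171448059098242)) 24
ledge min (array([ 0.5450733 , -0.18083702]), np.float64(0.06506030502503833)) 24
```

Cover level, centred on the TCP. Tank centre is (0.545,-0.181) with radii 86.6/81.7/65 mm, matching the text. Moving over it.

```bash
python3 -m handwheel '{"motion":[[-7,11,0,0,20],[-13,21,0,0,20],[-14,22,0,0,20],[-12,19,0,0,20],[-6,10,0,0,20],[-3,4,0,0,20],[0,0,0,0,20],[0,0,0,0,20]]}' 80
python3 level.py .215 .265; python3 -c "
from h import *
s=[env.state()]; read_camera('top'); s.append(env.state())
for t in s: print(t['position'],(t['orientation'].T@(np.array([.5451,-.1810,.2])-t['position']))*1000)"
```

```text
time: 8.85
position: [0.5449, -0.1808, 0.2703]
orientation: [[0.903, 0.43, 0.0], [0.43, -0.903, 0.001], [0.0, -0.001, -1.0]]
contact_force: [0.2, 0.4, -6.7]
gripper_width: 0.0255
grasp_force: 79.8
tcp [ 0.54493552 -0.18064424  0.27034456] tilt deg xy [-0.01306058  0.13913724] z at tcp 0.24117406134779804 centre [ 0.54532551 -0.18027872] 0.09706405173279616 60 69965
[ 0.54493552 -0.18064424  0.27034456] [-2.73080616e-02  4.28163472e-01  7.03443394e+01]
[ 0.54494417 -0.18064733  0.27039531] [-3.02977368e-02  4.08537774e-01  7.03951725e+01]
```

```bash
python3 -m handwheel '{"motion":[[0,0,10,0,20],[0,0,20,0,20],[0,0,15,0,20],[0,0,5,0,20],[0,0,5,0,20],[0,0,5,0,20],[0,0,0,0,20]]}' 80
python3 -m handwheel '{"motion":[[0,0,5,0,20],[0,0,5,0,20],[0,0,5,0,20],[0,0,5,0,20],[0,0,3,0,20],[0,0,0,0,20],[0,0,0,0,20]]}'
```

```text
time: 9.65
position: [0.5448, -0.1815, 0.21]
orientation: [[0.903, 0.43, -0.0], [0.43, -0.903, 0.0], [-0.0, -0.0, -1.0]]
contact_force: [0.1, -0.0, -6.3]
gripper_width: 0.026
grasp_force: 79.7
time: 10.35
position: [0.5449, -0.1817, 0.1873]
orientation: [[0.903, 0.429, 0.0], [0.429, -0.903, 0.0], [0.0, -0.0, -1.0]]
contact_force: [0.3, -0.6, -7.3]
gripper_width: 0.0253
grasp_force: 79.7
```

```bash
python3 -m handwheel '{"motion":[[0,0,2,0,20],[0,0,2,0,20],[0,0,1,0,20],[0,0,1,0,20],[0,0,0,0,20],[0,0,0,0,20]]}' 80
python3 -m handwheel '{"motion":[[0,0,1,0,20],[0,0,0,0,20],[0,0,0,0,20]]}'
python3 -m handwheel '{"motion":[[0,0,1,0,20],[0,0,0,0,20],[0,0,0,0,20]]}'
```

```text
time: 10.95
position: [0.545, -0.1818, 0.1817]
orientation: [[0.903, 0.429, 0.001], [0.429, -0.903, -0.0], [0.0, 0.001, -1.0]]
contact_force: [-0.2, -0.2, -3.0]
gripper_width: 0.0258
grasp_force: 80.1
time: 11.25
position: [0.5448, -0.1817, 0.1804]
orientation: [[0.903, 0.429, 0.0], [0.429, -0.903, -0.0], [0.0, 0.0, -1.0]]
contact_force: [-0.3, 0.3, -3.3]
gripper_width: 0.0254
grasp_force: 80.1
time: 11.55
position: [0.5449, -0.1817, 0.1794]
orientation: [[0.903, 0.429, 0.0], [0.429, -0.903, -0.0], [0.0, 0.0, -1.0]]
contact_force: [-0.3, 0.1, -1.8]
gripper_width: 0.0258
grasp_force: 80.3
```

Cover is on the rim (force fell to -3 N), and the lid is starting to touch down.

```bash
python3 -m handwheel '{"motion":[[0,0,0.5,0,20],[0,0,0,0,20],[0,0,0,0,20]]}' 80
python3 -m handwheel '{"motion":[[0,0,0.5,0,20],[0,0,0,0,20],[0,0,0,0,20]]}'
```

```text
time: 11.85
position: [0.545, -0.1817, 0.1794]
orientation: [[0.903, 0.429, 0.001], [0.429, -0.903, -0.0], [0.0, 0.001, -1.0]]
contact_force: [-0.7, 0.9, 2.6]
gripper_width: 0.0256
grasp_force: 80.9
time: 12.15
position: [0.545, -0.1817, 0.1794]
orientation: [[0.903, 0.429, 0.001], [0.429, -0.903, -0.001], [0.001, 0.001, -1.0]]
contact_force: [-1.2, 0.7, 6.1]
gripper_width: 0.0257
grasp_force: 81.3
```

Seated (+6 N). Releasing and rising for a look.

```bash
python3 -m handwheel '{"motion":[[0,0,-0.7,0,20],[0,0,0,0,26],[0,0,0,0,32],[0,0,0,0,45],[0,0,0,0,70],[0,0,0,0,70]]}' 20
python3 -m handwheel '{"motion":[[0,0,-5,0,80],[0,0,-15,0,80],[0,0,-30,0,80],[0,0,-40,0,80],[0,0,-40,0,80],[0,0,0,0,80],[0,0,0,0,80]]}'
python3 lid.py w5 .545 -.181 .111 1; python3 level.py .14 .165
```

```text
time: 12.75
position: [0.5448, -0.1818, 0.1789]
orientation: [[0.903, 0.429, -0.0], [0.429, -0.903, 0.0], [-0.0, -0.0, -1.0]]
contact_force: [-0.4, 0.2, 0.2]
gripper_width: 0.0699
grasp_force: 0.0
time: 13.45
position: [0.5453, -0.1819, 0.3104]
orientation: [[0.903, 0.429, 0.003], [0.429, -0.903, -0.002], [0.002, 0.003, -1.0]]
contact_force: [-0.2, -0.5, -0.6]
gripper_width: 0.0798
grasp_force: 0.0
w5 plate (array([ 0.54538869, -0.18130921]), np.float64(0.09689202324338776)) 0.153249617093664 36050
  knobtop ((0.5462272763252258, -0.1815251111984253), 0.014037683606147766) [ 0.54710484 -0.18101042] 0.20510247295854472 1184
  60mm band [ 0.54795575 -0.17938742  0.06461554] 1116
  tcp [ 0.54459569 -0.18157403  0.30884514] tool shift to knob mm (x,y) [2.52356607 0.59540905]
tcp [ 0.54425064 -0.18136109  0.3079039 ] tilt deg xy [0.02219018 0.05527823] z at tcp 0.15325194311240625 centre [ 0.54542692 -0.18125891] 0.096815005643586 88 33900
```

View pics/w5.png

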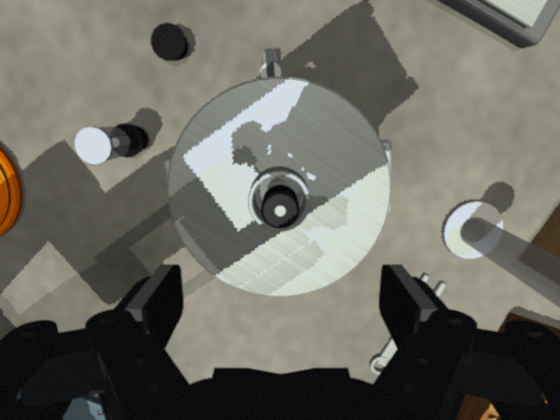

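Both are seated: plate top 153.2 mm, knob top 205 mm, tilt under 0.1°, knob at pixel (280,208) inside the collar. Descending around the collar.

```bash
python3 -m handwheel '{"motion":[[1,0,20,0,75],[0,0,40,0,75],[0,0,40,0,75],[0,0,25,0,75],[0,0,10,0,75],[0,0,5,0,75],[0,0,0,0,75]]}' 40
python3 -m handwheel '{"motion":[[0,0,0,0,62],[0,0,0,0,56],[0,0,0,0,55],[0,0,4,0,55],[0,0,2,0,55],[0,0,0,0,55],[0,0,0,0,55]]}'
```

```text
time: 14.25
position: [0.5458, -0.1813, 0.1689]
orientation: [[0.903, 0.429, -0.0], [0.429, -0.903, 0.0], [-0.0, -0.0, -1.0]]
contact_force: [-0.1, 0.5, 0.3]
gripper_width: 0.0746
grasp_force: 0.0
time: 14.95
position: [0.5456, -0.1812, 0.1628]
orientation: [[0.903, 0.429, -0.0], [0.429, -0.903, 0.0], [-0.0, -0.0, -1.0]]
contact_force: [-0.2, 0.6, 0.1]
gripper_width: 0.0553
grasp_force: 0.0
```

```bash
python3 -m handwheel '{"motion":[[0,0,3,0,55],[0,0,1,0,55],[0,0,0,0,55],[0,0,0,0,55]]}' 40
python3 -m handwheel '{"motion":[[0,0,1.5,0,55],[0,0,0,0,55],[0,0,0,0,55]]}'
```

```text
time: 15.35
position: [0.5457, -0.1812, 0.159]
orientation: [[0.903, 0.429, -0.0], [0.429, -0.903, 0.0], [-0.0, -0.0, -1.0]]
contact_force: [0.6, 0.7, -0.3]
gripper_width: 0.0552
grasp_force: 0.0
time: 15.65
position: [0.5457, -0.1812, 0.1575]
orientation: [[0.903, 0.429, -0.0], [0.429, -0.903, 0.0], [-0.0, -0.0, -1.0]]
contact_force: [-0.6, -0.5, -0.5]
gripper_width: 0.0549
grasp_force: 0.0
```

```bash
python3 -m handwheel '{"motion":[[0,0,0,0,51],[0,0,0,0,44],[0,0,0,0,44],[0,0,0,0,44],[0,0,0,0,44],[0,0,0,0,44]]}' 60
python3 -m handwheel '{"motion":[[0,0,-2,0,44],[0,0,-2,0,44],[0,0,-3,0,44],[0,0,-3,0,44],[0,0,0,0,44],[0,0,0,0,44]]}'
python3 level.py .15 .185
```

```text
time: 16.25
position: [0.5458, -0.1811, 0.1581]
orientation: [[0.903, 0.429, 0.0], [0.429, -0.903, 0.0], [0.0, 0.0, -1.0]]
contact_force: [-1.6, 2.2, 6.2]
gripper_width: 0.0484
grasp_force: 62.4
time: 16.85
position: [0.5457, -0.1813, 0.1675]
orientation: [[0.903, 0.429, 0.0], [0.429, -0.903, -0.0], [0.0, 0.0, -1.0]]
contact_force: [-0.6, 0.6, -1.8]
gripper_width: 0.048
grasp_force: 62.2
tcp [ 0.5456599  -0.18124226  0.16742151] tilt deg xy [ 0.0068385  -0.01165438] z at tcp 0.16264635354117377 centre [ 0.54586251 -0.18199811] 0.09691659226996067 66 83795
```

Cover alone held (about 2–3 N) and level. Lifting 105 mm more brings its lower edge to 0.25 m.

```bash
python3 -m handwheel '{"motion":[[0,0,-5,0,44],[0,0,-10,0,44],[0,0,-15,0,44],[0,0,-20,0,44],[0,0,-20,0,44],[0,0,-20,0,44],[0,0,-10,0,44],[0,0,-5,0,44]]}' 60
python3 -m handwheel '{"motion":[[0,0,0,0,44],[0,0,0,0,44],[0,0,0,0,44]]}'
python3 level.py .25 .29
python3 - <<'E'
from meas import *
p,d,m=grab("scene"); save("scene3.png",cv2.resize(p[90:290,120:400],None,fx=2.8,fy=2.8,interpolation=cv2.INTER_CUBIC))
P=cloud(m,d).reshape(-1,3); P=P[~np.isnan(P[:,0])]; r=np.hypot(P[:,0]-.545,P[:,1]+.181)
k=P[(r<.03)&(P[:,2]>.16)&(P[:,2]<.22)]; print("knob",len(k),k.mean(0) if len(k) else "",np.percentile(k[:,2],98) if len(k) else "")
l=P[(r<.075)&(P[:,2]>.11)&(P[:,2]<.14)]; 
print("lid pts",len(l)); print(np.histogram(l[:,2],bins=6))
rim=P[(r<.1)&(P[:,2]>.144)&(P[:,2]<.156)&(r>.076)]; print("rim",circ(rim),len(rim))
E
```

```text
time: 17.7
position: [0.5462, -0.1815, 0.2742]
orientation: [[0.903, 0.429, 0.002], [0.429, -0.903, -0.001], [0.001, 0.002, -1.0]]
contact_force: [0.1, -0.0, -3.1]
gripper_width: 0.0485
grasp_force: 62.5
time: 18.0
position: [0.5452, -0.181, 0.2713]
orientation: [[0.903, 0.429, -0.002], [0.429, -0.903, 0.001], [-0.001, -0.002, -1.0]]
contact_force: [0.3, -0.3, -3.2]
gripper_width: 0.0484
grasp_force: 62.4
tcp [ 0.54530234 -0.18100547  0.27143024] tilt deg xy [-0.10659162  0.04588835] z at tcp 0.2664586137889438 centre [ 0.54555842 -0.18149174] 0.0967745997442315 56 83940
knob 59 [ 0.55332969 -0.17336638  0.17904266] 0.19418077870412084
lid pts 491
(array([  1,  67, 240, 146,  27,  10]), array([0.11993019, 0.12317106, 0.12641194, 0.12965281, 0.13289369,
       0.13613456, 0.13937544]))
rim (array([ 0.54770025, -0.17806583]), np.float64(0.08433950457077558)) 189
```

View pics/scene3.png

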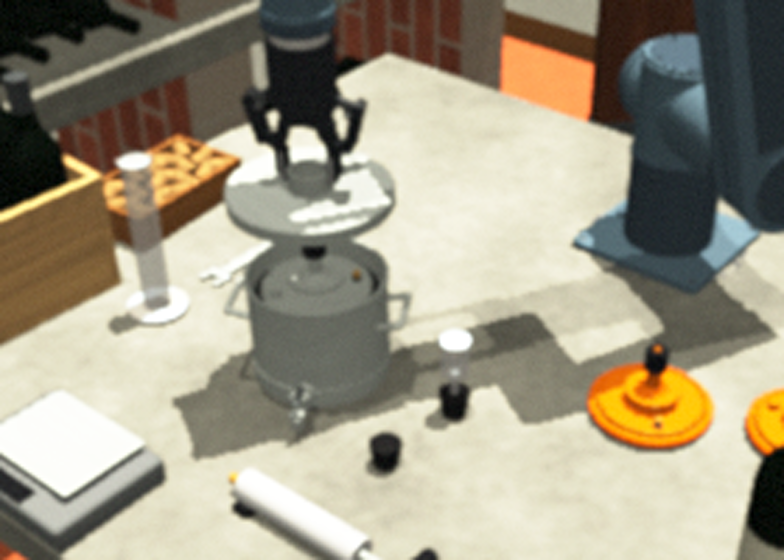

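The cover is held level with its lower edge about 98 mm above the rim. The inner lid is seated in the tank with its knob at crop (315,250), and the tank has not moved.

```bash
python3 -c "
from plant import workorder
print(workorder.hand_in())"
```

```text
the job is handed in; nothing more can be done
None
```

I handed the job in at about 18 s of robot time: the inner lid is seated on the ledge, and the arm holds the dust cover level (within about 0.1°) over the tank, its lower edge about 98 mm above the rim; the tank and the items in view stand where they were, though no verdict came back.

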